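# Chuck the wide bit

### The job

Take the wide bit with the flat disc head out of the bit block and put it shank first, fully home, into the leaning chuck. Then swing the handle of the chuck's sleeve clockwise, as seen looking down on the jaws, until all three jaws clamp the shank firmly, and let go. Leave the other two bits standing in the block and do not push or knock over anything else on the bench.

Things in the scene. Friction and masses are not known exactly. Their poses are not given: they have to be found in the camera images.
- wide_bit: The bit to load: steel, round shank 16 mm diameter, 100 mm long, rounded end, then a flat-topped disc head 44 mm diameter, 18 mm thick; 118 mm in all, about 0.3 kg. Origin at the centre of the shank end, z along the bit towards the head. It stands shank down with about 1 mm of play in a 45 mm deep hole of the block.
- wide_bit_head (a point): Middle of the disc head of the wide bit, on its axis, 109 mm from the shank end. z along the bit towards the head.
- block: Fixed wooden bit block, 75 (x) x 200 (y) x 55 (z) mm, origin at the centre of its underside; three 18 mm square holes in a row along its y, 65 mm apart, the middle one at its centre. Which bit stands in which hole varies.
- stand: Fixed pedestal of the chuck: foot 150 (x) x 130 (y) x 14 mm on the table, origin at the centre of its underside, yaw only; a 50 x 60 mm pillar carries the chuck.
- chuck: Fixed chuck body, 88 mm diameter, z = 0 to 55 mm along its axis, its own z, which leans 30 degrees from vertical towards the stand's -x (roughly to the robot's left). Origin on the axis at its foot, 75 mm above the table. Smooth 22 mm bore from z = 55 to 20, 19 mm from there to its floor, z = 8. The 105 mm sleeve is round it from z = 12 to 48; the jaws stand on top, z = 56 to 80 mm.
- chuck_floor (a point): Centre of the bore floor, on the chuck axis, where the shank end comes to rest; z along the chuck axis, outwards.
- chuck_mouth (a point): Point on the chuck axis level with the jaw tops, 72 mm outward of the bore floor; z along the chuck axis, outwards.
- sleeve (a joint): Turn of sleeve and handle, rad, 0 (open) to 2.0; grows clockwise seen looking down on the jaws, closing them. Jaw faces stand 17 mm from the axis at 0 and come in 6 mm per rad: they meet a centred 16 mm shank at about 1.5 rad. Friction takes about 4 N at the grip post, clamping firmly 10 to 20 N; the sleeve stays where it is left and the jaws stay clamped.
- handle_grip (a point): On the axis of the handle's round grip post, 18 mm diameter, 100 mm from the chuck axis and parallel to it. In the chuck's frame this point is at z = 80 mm, the post's top at 102; a 14 mm bar at z = 30 joins it to the sleeve. Its bearing is -40 degrees from the chuck's x towards y at joint 0, less the joint value. Site z is the chuck axis. The post turns with the sleeve, slipping in the fingers.
- jaw0: One of the three coupled steel jaws, 12 mm wide, 22 mm long radially, 24 mm high, standing on the chuck's upper end at a bearing of 60 degrees from the chuck's x towards y; origin and axes those of the chuck, shifted radially inwards by as much as it has closed.
- jaw1: One of the three coupled steel jaws, 12 mm wide, 22 mm long radially, 24 mm high, standing on the chuck's upper end at a bearing of 180 degrees from the chuck's x towards y; origin and axes those of the chuck, shifted radially inwards by as much as it has closed.
- jaw2: One of the three coupled steel jaws, 12 mm wide, 22 mm long radially, 24 mm high, standing on the chuck's upper end at a bearing of 300 degrees from the chuck's x towards y; origin and axes those of the chuck, shifted radially inwards by as much as it has closed.
- spade_bit: Neighbouring bit with a flat paddle head 36 mm wide, 6 mm thick (its x), 136 mm long, standing shank down in the block; origin at the centre of its shank end, z up the bit. Not wanted.
- cone_bit: Neighbouring bit with a pointed cone head 28 mm in diameter, 134 mm long, standing shank down in the block; origin at the centre of its shank end, z up the bit. Not wanted.
- glue: White glue bottle, 60 mm diameter, 110 mm tall, standing; origin at the centre of its underside. A bystander.
- tin: Plain metal tin, 84 mm diameter, 100 mm tall, standing; origin at the centre of its underside. A bystander.
- jar: Glass jar with a steel lid, 64 mm diameter, 75 mm tall, standing; origin at the centre of its underside. A bystander.
- offcut: Pine offcut 140 x 50 x 35 mm (its x, y, z) lying flat; origin at the centre of its underside. A bystander.
- hammer: Hammer lying along its x axis (head towards +x), about 300 mm long and 35 mm high. A bystander.
- sander: Cork sanding block 110 x 65 x 40 mm (its x, y, z); origin at the centre of its underside. A bystander.
Mind the look-alikes: they are no part of the job. What is shaped like the wide_bit but green or orange is not meant.

How it is judged (in metres and radians):
On the way:
1. the wide bit stands fully home in the chuck, let go of (z of wide_bit in the frame of chuck_floor below 0.006 m and distance between wide_bit and chuck_floor below 0.012 m and contact force between the fingers and wide_bit below 0.2 N), for 0.2 s.
At the end, for the whole second after the job is handed in: Bit in the chuck, shank end within 6 mm of the bore floor along the axis (12 mm in all), axis within 0.1 rad; each jaw presses on it with over 3 N; bit and sleeve at rest; other bits and bystanders within 30 mm of their starts, the bits, bottle, tin and jar upright within 0.3 rad (z of wide_bit in the frame of chuck_floor below 0.006 m and distance between wide_bit and chuck_floor below 0.012 m and angle between the z axis of wide_bit and the z axis of chuck, either way round below 0.1 rad and contact force between each of jaw0, jaw1, jaw2 and wide_bit above 3 N and linear speed of wide_bit below 0.02 m/s and velocity of joint sleeve below 0.05 rad/s and distance of each of spade_bit, cone_bit, glue, tin, jar, offcut, hammer, sander from where it was at the start of the episode below 0.03 m and angle between each of spade_bit, cone_bit, glue, tin, jar's own z axis and vertical below 0.3 rad); the robot touches nothing.
It fails at once if another bit or a bystander is moved by more than 30 mm or a standing one is knocked over (distance of any of spade_bit, cone_bit, glue, tin, jar, offcut, hammer, sander from where it was at the start of the episode above 0.03 m or angle between any of spade_bit, cone_bit, glue, tin, jar's own z axis and vertical above 0.35 rad).
It also fails if it takes over 53 s, if anything falls off the work surface, if the arm or the gripper's body presses on something with over 40 N, if the wrist force passes 120 N, or if a joint passes its speed limit or range.

### The arm

A 7-joint arm with a two-finger parallel gripper is mounted at the origin on the work surface. World frame = base frame: x ahead of the robot, y to its left, z up, the work surface at z = 0. Lengths are in m, angles in degrees, forces in N, time in s.
With the tool pointing down it reaches from about 0.35 to 0.9 m from the base axis. Payload 19.9 kg.
Tool frame: the origin (TCP) lies between the finger pads; the fingertips stand 14 mm ahead of it and the grasp point (between the pads) lies 5 mm behind it; z points along the fingers, y is the line along which they close (so a half turn about z gives the same grasp; the last joint's range is limited). The gripper opens to 85 mm and grips with 20 to 120 N. Pads are 22 mm wide; open, the fingers measure 114 mm over their backs; the gripper's body (76 mm by 85 mm) begins 54 mm behind the grasp point. The pads swing forward as they close: fully open they stand 13 mm farther back than shut.
Start: joints at [-74.169, 23.915, -0.59, 92.452, 0.269, 63.638, -3.037], TCP at [0.195, 0.594, 0.218] pointing down, gripper open.
Joint ranges: [-161.28, 161.28], [-22.2, 115.67], [-73.04, 71.86], [3.21, 147.25], [-68.34, 248.33], [10.77, 114.83], [-161.83, 161.83]. Speed limits (degrees/s): [108.29, 108.29, 136.94, 136.94, 172.46, 172.46, 172.46].

### API

Orientations are given as a 3x3 rotation matrix whose columns are the frame's x, y, z axes.
In Python, from plant import * gives the robot as it stands. The module is installed in compiled form; this text tells all that it offers.
- The arm moves only by the tool arm_command, never from a script. Its argument "rows" is one flat list of numbers, 7 for each row, row after row: the closure in counts, from 0 (fully open) to 255 (shut), then the shift along the tool's x, y, z in cm, then the turn, a rotation vector about the tool's x, y, z in rad. In form: [gripper, tx, ty, tz, ax, ay, az, gripper, tx, ty, tz, ax, ay, az, ...]. A call has 1 to 20 rows; each row is the pose to reach, as a shift and turn from the pose commanded when the call began, along the tool's axes at that moment; what a row does not reach only later rows make up. A row lasts 1/12 s, in which the tool goes at most 41.7 mm and 7.16 degrees, less where a joint would pass 70% of its speed; a pose out of reach is approached as far as the arm can. A call with a gripper value outside its range is refused whole. The fingers move at their own pace and stop on an object; "force" is the grip in N (left out, the last holds). Time passes only in rows, so rows that repeat a pose let the fingers close. It gives the time, the measured TCP pose, the force, the opening and the grip force at its end, in the units of the state.
- get_state(): the state, without advancing time (a new reading comes with each control period).
- read_camera(name): name is "scene" or "top" or "wrist"; returns (picture, depth): 384x512x3 uint8, blue, green, red; 384x512 float32, m along the optical axis (not along the pixel's ray), 0 where there is no reading.
- calibration(name): a dict with "intrinsics" (3x3 intrinsics, pixels), "k1" (the pictures are not rectified: a ray, as slopes to the right and down, at radius r is drawn at 1 + k1 r^2 times it, then the intrinsics apply), "T" (4x4, takes a point from camera to world coordinates); the wrist camera has in their place "T_tool_cam" (4x4, takes a point from camera to tool coordinates, whose origin is the TCP and whose axes are the flange's). Camera axes: x right, y up, looking along -z (the intrinsics and any distortion apply to the point x, -y, -z); pixel columns grow to the right and rows downward; lengths in m; the calibration is good to about 2 mm. A picture is of the moment at which its call begins: read the wrist's pose just before it. calibration takes no time and is no camera call.
- finish_job(): hands the job in; it is judged then, once.
The state is a dict: "clock": time; "joint_pos": joint angles; "qvel": joint speeds; "effort": joint torques, N m; "position": TCP position; "ee_rot": TCP orientation; "wrist_force": force on the tool from outside, world axes, zero at the start; "moment": the same for the moment, N m; "finger_gap": finger opening in m; "finger_force": force on a finger pad.
Only numpy, scipy, OpenCV 4.12 (cv2) and the standard library are available. Lean on these libraries where they do the work, as an engineer would, in place of code of your own. Each camera call takes 0.05 s, during which the arm holds its last target. There are 200 camera calls.

## Working session

There is one attempt and no reset: what is moved stays moved. The work goes in short steps, Python scripts to look and compute and a tool call to move; the robot and the scene stay as the last step left them, time stands still between calls to the robot, and variables do not carry over. Pictures are saved under pics/ and viewed, at most 10 in all, crops included, and the job is handed in when it is done.

Besides the shell and the picture viewer there is one more tool, called after "Emit:" as name(argument=value, ...), one argument or row to a line, values as JSON. arm_command: Moves the arm, as the interface text tells. Its arguments: {"type":"object","properties":{"rows":{"type":"array","items":{"type":"number"}},"force":{"type":"number"}},"required":["rows"]}

```bash
mkdir -p pics
cat > h.py <<'E'
from plant import *
import numpy as np, cv2
def ray(name,u,v,T=None):
    c=calibration(name);K=np.array(c["intrinsics"]);k=c["k1"]
    d=np.array([(u-K[0,2])/K[0,0],(v-K[1,2])/K[1,1]]);s=d.copy()
    for _ in range(20): s=d/(1+k*(s@s))
    if T is None: T=np.array(c["T"])
    return T[:3,3],T[:3,:3]@np.array([s[0],-s[1],-1.])
def pt(name,u,v,z,T=None):
    o,d=ray(name,u,v,T); return o+d*(z-o[2])/d[2]
def proj(name,P,T=None):
    c=calibration(name);K=np.array(c["intrinsics"])
    if T is None:T=np.array(c["T"])
    p=T[:3,:3].T@(np.array(P)-T[:3,3]);s=np.array([p[0],-p[1]])/-p[2]
    s=s*(1+c["k1"]*(s@s));return K[:2,:2]@s+K[:2,2]
def wristT():
    s=get_state();A=np.eye(4);A[:3,:3]=s["ee_rot"];A[:3,3]=s["position"]
    return A@np.array(calibration("wrist")["T_tool_cam"])
def tri(a,b):
    (o1,d1),(o2,d2)=a,b
    A=np.stack([d1,-d2],1);t=np.linalg.lstsq(A,o2-o1,rcond=None)[0]
    p,q=o1+d1*t[0],o2+d2*t[1];return (p+q)/2,np.linalg.norm(p-q)
E
python3 - <<'E'
from h import *
s=get_state();print(s)
for n in("scene","top"):
    im,d=read_camera(n);cv2.imwrite(f"pics/{n}0.png",cv2.resize(im,(800,600),interpolation=cv2.INTER_CUBIC));np.savez(f"{n}0.npz",im=im,d=d)
    print(n,calibration(n))
print(calibration("wrist"))
E
```

```text
{'clock': 0.0, 'joint_pos': array([-74.1701273 ,  23.948321  ,  -0.59009278,  92.48574083,
         0.26875981,  63.63982908,  -3.03564206]), 'qvel': array([-0.00307684, -0.05308665, -0.05899537, -0.02676327, -0.04406664,
       -0.07483244, -0.09661492]), 'effort': array([ 2.35677235e-04, -8.64456654e+01,  6.78960476e-01, -4.34896946e+01,
        1.90802378e-02,  7.35505193e-03, -1.76446527e-06]), 'position': array([0.19518256, 0.59334495, 0.21745565]), 'ee_rot': array([[-9.49936182e-01,  3.12443840e-01, -3.12001754e-04],
       [ 3.12443984e-01,  9.49935394e-01, -1.22672240e-03],
       [-8.69003477e-05, -1.26279106e-03, -9.99999199e-01]]), 'wrist_force': array([ 0.00724052,  0.10631395, -0.37812356]), 'moment': array([0.00991472, 0.00755795, 0.05415079]), 'finger_force': 0.0, 'finger_gap': 0.08550567298840278}
scene {'intrinsics': array([[368.00403438,   0.        , 259.15362705],
       [  0.        , 368.00403438, 193.46917382],
       [  0.        ,   0.        ,   1.        ]]), 'k1': -0.12131107234638722, 'T': array([[-0.1954208 , -0.73030804,  0.65456923,  1.25386359],
     
[... 487 characters left out ...]
079379,  0.00652682],
       [ 0.01275449,  0.11632335,  0.9931295 ,  1.57687645],
       [ 0.        ,  0.        ,  0.        ,  1.        ]])}
{'intrinsics': array([[316.85104692,   0.        , 254.67588181],
       [  0.        , 316.85104692, 194.2394342 ],
       [  0.        ,   0.        ,   1.        ]]), 'k1': -0.036441672770119886, 'T_tool_cam': array([[-2.40040023e-04,  9.53562887e-01,  3.01193895e-01,
         7.63562076e-02],
       [ 9.99999971e-01,  2.30085155e-04,  6.85251331e-05,
        -4.74092347e-04],
       [-3.95722027e-06,  3.01193903e-01, -9.53562915e-01,
        -1.56623921e-01],
       [ 0.00000000e+00,  0.00000000e+00,  0.00000000e+00,
         1.00000000e+00]])}
```

View pics/scene0.png

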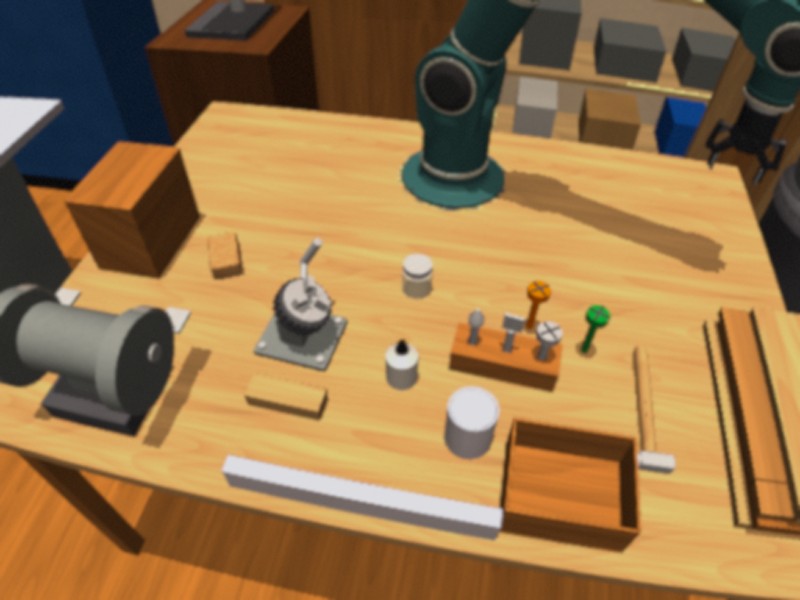

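View pics/top0.png

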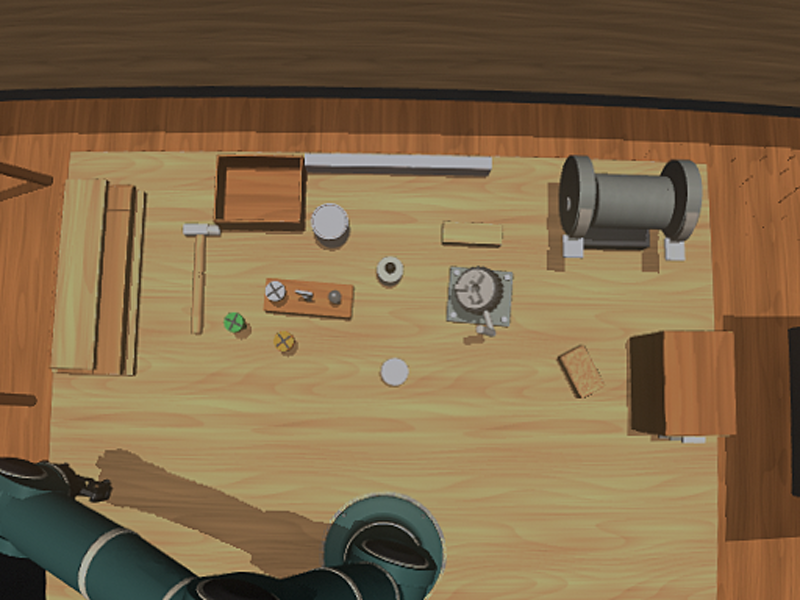

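The scene shows three disc-shaped candidates (800x600 pixels, scene/top):
- Steel disc in the block: (549,333)/(275,291).
- Orange disc outside the block: (539,290)/(285,341).
- Green disc outside the block: (597,315)/(235,322).

The steel one in the block's left hole is the one meant, since it is neither green nor orange. The chuck is at (303,305)/(478,290). I'll confirm with one enlarged composite.

Run:
```python
from h import *
S=np.load("scene0.npz");T=np.load("top0.npz")
def crop(im,cu,cv,w=80,h=60):
    c=im[cv-h//2:cv+h//2,cu-w//2:cu+w//2];return cv2.resize(c,(400,300),interpolation=cv2.INTER_CUBIC)
a=np.hstack([crop(S['im'],335,215),crop(T['im'],200,190)])
b=np.hstack([crop(S['im'],195,195),crop(T['im'],306,190)])
cv2.imwrite("pics/comp.png",np.vstack([a,b]))
```

```text
(no output)
```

View pics/comp.png

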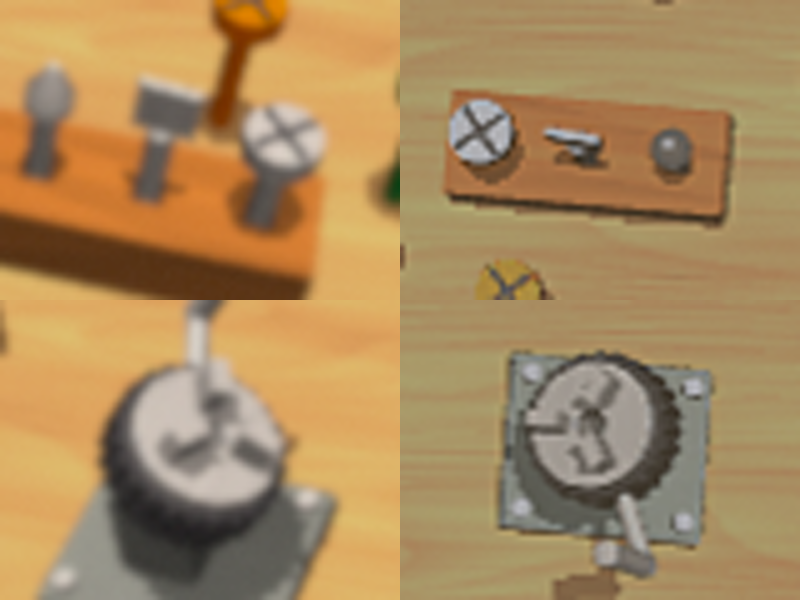

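The steel disc in the block's end hole is confirmed: scene (352,213.4), top (176.4,186.4). The bore centre is at top (304.4,184.4) and scene (198,192). The stand's foot corners are visible in the top view. Next I compute positions.

Run:
```python
from h import *
np.set_printoptions(precision=4,suppress=True)
D=np.load("top0.npz")['d'];DS=np.load("scene0.npz")['d']
print("disc",tri(ray("scene",352,213.4),ray("top",176.4,186.4)))
print("disc@.128",pt("top",176.4,186.4,.128),pt("scene",352,213.4,.128))
o,d=ray("top",176.4,186.4);print("depth",o+d*np.median(D[184:189,174:179]))
o,d=ray("scene",352,213.4);print("depthS",o+d*np.median(DS[211:216,350:355]))
C=[(111,51),(311,72),(296,246),(99,227)]
P=np.array([pt("top",266+x/5,160+y/5,.014) for x,y in C]);c=P.mean(0)
xv=(P[1]-P[0]+P[2]-P[3])[:2];yv=(P[0]-P[3]+P[1]-P[2])[:2]
ps=np.arctan2(xv[1],xv[0]);print("foot",c,np.degrees(ps),np.degrees(np.arctan2(yv[1],yv[0])),np.linalg.norm(xv)/2,np.linalg.norm(yv)/2)
R=np.array([[np.cos(ps),-np.sin(ps),0],[np.sin(ps),np.cos(ps),0],[0,0,1]])
a=-np.radians(30);Ry=np.array([[np.cos(a),0,np.sin(a)],[0,1,0],[-np.sin(a),0,np.cos(a)]])
Rc=R@Ry;O=np.array([c[0],c[1],.075])
print("axis",Rc[:,2])
for nm,L in(("body top",(0,0,55)),("grip",(100*np.cos(np.radians(40)),-100*np.sin(np.radians(40)),102)),("bar out",(100*np.cos(np.radians(40)),-100*np.sin(np.radians(40)),30))):
    w=O+Rc@np.array(L)/1000;print(nm,w,"top",proj("top",w),"local",(proj("top",w)-[266,160])*5+[400,300],"scene local",(proj("scene",w)-[155,165])*5+[0,300])
# block corners
B=[(53,91),(334,113),(326,220),(45,192)]
P=np.array([pt("top",160+x/5,160+y/5,.055) for x,y in B]);print(P,P.mean(0))
print("bore tri",tri(ray("scene",198,192),ray("top",304.4,184.4)))
```

```text
disc (array([0.5861, 0.2457, 0.1131]), np.float64(0.004047285843117591))
disc@.128 [0.5841 0.2412 0.128 ] [0.5985 0.2452 0.128 ]
depth [0.584  0.2412 0.1282]
depthS [0.596  0.2457 0.125 ]
foot [ 0.5952 -0.2188  0.014 ] -94.74533793538737 -4.372757175010084 0.14706836055665007 0.13001627755458262
axis [0.0414 0.4983 0.866 ]
body top [ 0.5974 -0.1914  0.1226] top [303.4979 184.9473] local [587.4896 424.7363] scene local [210.0607 424.9845]
grip [ 0.5298 -0.2288  0.2016] top [318.3253 202.6326] local [661.6266 513.1628] scene local [167.8249 234.5096]
bar out [ 0.5269 -0.2646  0.1393] top [325.7518 205.4455] local [698.7592 527.2276] scene local [125.8376 301.6295]
[[0.6228 0.275  0.055 ]
 [0.6104 0.0735 0.055 ]
 [0.5337 0.0774 0.055 ]
 [0.5501 0.2779 0.055 ]] [0.5793 0.176  0.055 ]
bore tri (array([ 0.5994, -0.1921,  0.1165]), np.float64(0.006676285763749741))
```

```bash
cat >> h.py <<'E'
from scipy.spatial.transform import Rotation as Ro
np.set_printoptions(precision=4,suppress=True)
def go(R,p):
    s=get_state();A=np.array(s["ee_rot"]);t=A.T@(np.array(p)-s["position"])*100
    r=Ro.from_matrix(A.T@R).as_rotvec()
    print("move cm",np.round(t,2),"rot",np.round(r,3),"rows",np.linalg.norm(t)/4.17,np.degrees(np.linalg.norm(r))/7.16)
def frame(z,y):
    z=np.array(z)/np.linalg.norm(z);y=np.array(y,float);y-=z*(y@z);y/=np.linalg.norm(y)
    return np.stack([np.cross(y,z),y,z],1)
def chuck(cx,cy,ps):
    return Ro.from_euler("zy",[ps,-30],degrees=True).as_matrix(),np.array([cx,cy,.075])
E
python3 - <<'E'
from h import *
Rc,O=chuck(.5952,-.2188,-94.6)
for th in range(0,70,10):
    b=np.radians(-40-th);f=lambda z:O+Rc@np.array([100*np.cos(b),100*np.sin(b),z])/1000
    print(th,*[((proj("top",f(z))-[266,160])*5+[400,300]).round(),] if 0 else "", *[((proj("top",f(z))-[265.6,159.6])*5+[400,300]).round() for z in(102,30)],*[((proj("scene",f(z))-[155,165])*5+[0,300]).round() for z in(102,30)])
a=np.radians(-3.5)
go(frame([0,0,-1],[np.cos(a),np.sin(a),0]),[.585,.243,.29])
E
```

```text
0 [735. 595.] [717. 550.] [113. 261.] [109. 372.]
10 [714. 610.] [697. 564.] [140. 260.] [135. 371.]
20 [691. 621.] [675. 574.] [168. 260.] [163. 370.]
30 [666. 629.] [651. 582.] [196. 262.] [190. 372.]
40 [641. 632.] [627. 585.] [224. 265.] [217. 374.]
50 [616. 632.] [603. 585.] [250. 268.] [244. 378.]
60 [591. 628.] [579. 581.] [276. 273.] [268. 383.]
move cm [-47.98 -21.11  -7.22] rot [-0.001  0.001  1.314] rows 12.68884617008882 10.515890827090246
```

```bash
sed -i 's/"zy"/"ZY"/' h.py
python3 - <<'E'
from h import *
Rc,O=chuck(.5952,-.2188,-94.6)
for th in range(0,70,10):
    b=np.radians(-40-th);f=lambda z:O+Rc@np.array([100*np.cos(b),100*np.sin(b),z])/1000
    print(th,*[((proj("top",f(z))-[265.6,159.6])*5+[400,300]).round() for z in(102,30)],*[((proj("scene",f(z))-[154.6,164.6])*5+[0,300]).round() for z in(102,30)])
E
```

```text
0 [664. 515.] [701. 529.] [169. 237.] [127. 304.]
10 [644. 533.] [682. 546.] [197. 234.] [154. 301.]
20 [623. 548.] [661. 560.] [225. 236.] [181. 302.]
30 [599. 558.] [639. 570.] [253. 243.] [208. 308.]
40 [575. 564.] [615. 575.] [280. 253.] [234. 318.]
50 [550. 565.] [591. 576.] [306. 267.] [259. 331.]
60 [526. 561.] [568. 573.] [331. 285.] [282. 347.]
```

Emit:
arm_command(
  rows=[0, -48, -21.1, -7.2, 0, 0, 1.314, 0, -48, -21.1, -7.2, 0, 0, 1.314, 0, -48, -21.1, -7.2, 0, 0, 1.314, 0, -48, -21.1, -7.2, 0, 0, 1.314, 0, -48, -21.1, -7.2, 0, 0, 1.314, 0, -48, -21.1, -7.2, 0, 0, 1.314, 0, -48, -21.1, -7.2, 0, 0, 1.314, 0, -48, -21.1, -7.2, 0, 0, 1.314, 0, -48, -21.1, -7.2, 0, 0, 1.314, 0, -48, -21.1, -7.2, 0, 0, 1.314, 0, -48, -21.1, -7.2, 0, 0, 1.314, 0, -48, -21.1, -7.2, 0, 0, 1.314, 0, -48, -21.1, -7.2, 0, 0, 1.314, 0, -48, -21.1, -7.2, 0, 0, 1.314, 0, -48, -21.1, -7.2, 0, 0, 1.314, 0, -48, -21.1, -7.2, 0, 0, 1.314, 0, -48, -21.1, -7.2, 0, 0, 1.314, 0, -48, -21.1, -7.2, 0, 0, 1.314],
)

```text
clock: 1.6
position: [0.5846, 0.2444, 0.29]
ee_rot: [[0.059, 0.998, -0.0], [0.998, -0.059, 0.0], [0.0, -0.0, -1.0]]
wrist_force: [-0.0, -0.5, 0.1]
finger_gap: 0.0857
finger_force: 0.0
```

Run:
```python
from h import *
T=wristT();im,d=read_camera("wrist");np.savez("w1.npz",im=im,d=d,T=T)
cv2.imwrite("pics/w1.png",cv2.resize(im,(800,600),interpolation=cv2.INTER_CUBIC))
```

```text
(no output)
```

View pics/w1.png

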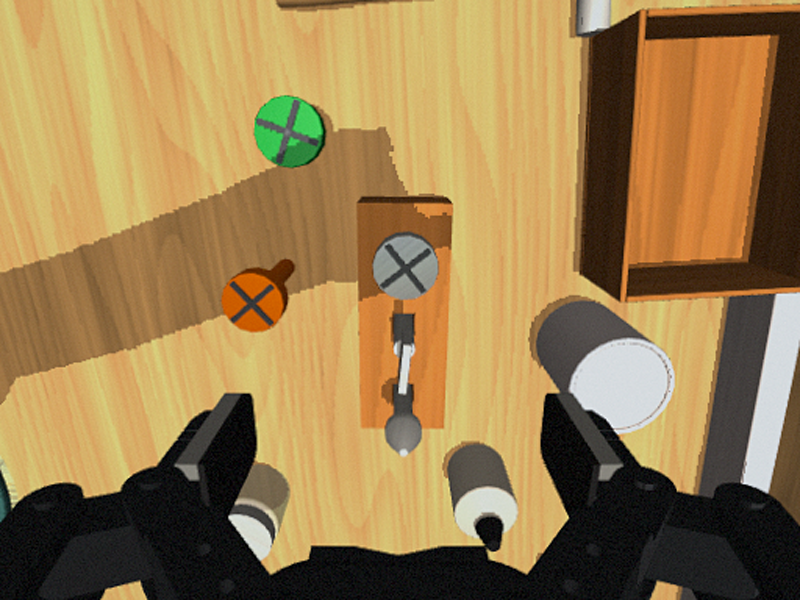

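The wrist view shows the steel disc centred at (405,266), the orange one at (254,300) and the green one at (289,131). The spade (403,365) and cone (403,435) stand in line with the steel bit in the block, so closing across the block leaves them clear.

Run:
```python
from h import *
w=np.load("w1.npz");T=w['T'];u,v=405/1.5625-.2,266/1.5625-.2
print("wrist@.128",pt("wrist",u,v,.128,T),"tri",tri(ray("wrist",u,v,T),ray("top",176,186)))
o,d=ray("wrist",u,v,T);print("depth",o+d*np.median(w['d'][167:173,256:262]))
p=pt("wrist",u,v,.128,T)
a=np.radians(-3.5)
go(frame([0,0,-1],[np.cos(a),np.sin(a),0]),[p[0],p[1],.114])
```

```text
wrist@.128 [0.5896 0.2461 0.128 ] tri (array([0.5882, 0.244 , 0.117 ]), np.float64(0.0028658752073852786))
depth [0.5896 0.2465 0.1297]
move cm [ 0.21  0.49 17.6 ] rot [-0.    -0.     0.002] rows 4.223345950884795 0.013887310273804014
```

Emit:
arm_command(
  rows=[0, 0.2, 0.5, 4, 0, 0, 0, 0, 0.2, 0.5, 8, 0, 0, 0, 0, 0.2, 0.5, 11, 0, 0, 0, 0, 0.2, 0.5, 14, 0, 0, 0, 0, 0.2, 0.5, 16, 0, 0, 0, 0, 0.2, 0.5, 17, 0, 0, 0, 0, 0.2, 0.5, 17.8, 0, 0, 0, 0, 0.2, 0.5, 17.8, 0, 0, 0, 255, 0.2, 0.5, 17.8, 0, 0, 0, 255, 0.2, 0.5, 17.8, 0, 0, 0, 255, 0.2, 0.5, 17.8, 0, 0, 0, 255, 0.2, 0.5, 17.8, 0, 0, 0, 255, 0.2, 0.5, 17.8, 0, 0, 0, 255, 0.2, 0.5, 17.8, 0, 0, 0, 255, 0.2, 0.5, 17.8, 0, 0, 0, 255, 0.2, 0.5, 17.8, 0, 0, 0],
  force=60,
)

```text
clock: 2.98
position: [0.59, 0.2466, 0.1147]
ee_rot: [[0.06, 0.998, 0.0], [0.998, -0.06, 0.003], [0.003, -0.0, -1.0]]
wrist_force: [-16.6, 0.9, 33.0]
finger_gap: 0.0001
finger_force: 15.7
```

Run:
```python
from h import *
s=get_state();print(s["wrist_force"],s["finger_gap"],s["finger_force"],s["position"])
a,_=read_camera("wrist");b,_=read_camera("scene")
im=np.hstack([cv2.resize(a,(400,300)),cv2.resize(b[150:270,270:430],(400,300),interpolation=cv2.INTER_CUBIC)])
cv2.imwrite("pics/g1.png",im)
```

```text
[-16.6135   0.904   32.9727] 5.5880756050135326e-05 15.66240927670151 [0.59   0.2466 0.1147]
```

View pics/g1.png

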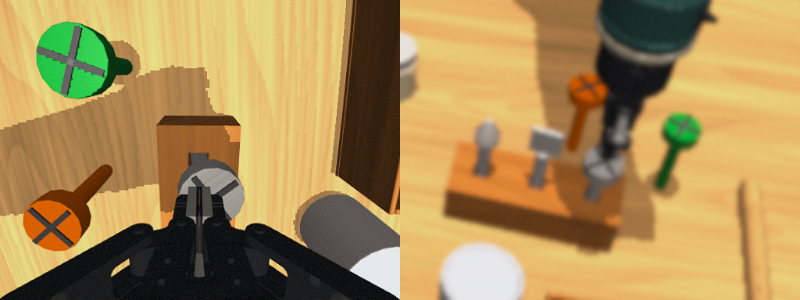

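The fingers have shut with nothing between them: the disc (left panel, about (212,190)) shows partly behind them, and they seem to press on its edge. I measure the disc's height and tilt from depth before lifting off.

Run:
```python
from h import *
T=wristT();im,d=read_camera("wrist");np.savez("w2.npz",im=im,d=d,T=T)
for y in range(160,240,5):
  for_=[]
  for x in (190,200,210,220,230,238):
    u,v=int(x*1.28),int(y*1.28);o,r=ray("wrist",u,v,T);for_.append((o+r*d[v,u]).round(3))
  print(y,*for_)
```

```text
160 [0.58  0.236 0.021] [0.592 0.252 0.069] [0.599 0.266 0.112] [0.61  0.246 0.055] [0.619 0.246 0.057] [0.626 0.245 0.055]
165 [0.581 0.236 0.038] [0.592 0.266 0.12 ] [0.599 0.266 0.122] [0.605 0.265 0.12 ] [0.619 0.241 0.056] [0.626 0.24  0.056]
170 [0.586 0.263 0.119] [0.592 0.266 0.128] [0.598 0.266 0.128] [0.605 0.265 0.127] [0.612 0.261 0.119] [0.626 0.235 0.055]
175 [0.586 0.263 0.129] [0.592 0.262 0.128] [0.598 0.262 0.128] [0.605 0.261 0.127] [0.611 0.26  0.126] [0.626 0.23  0.055]
180 [0.586 0.26  0.129] [0.592 0.259 0.129] [0.598 0.259 0.128] [0.604 0.258 0.126] [0.611 0.257 0.126] [0.616 0.257 0.126]
185 [0.585 0.257 0.129] [0.592 0.256 0.129] [0.598 0.255 0.128] [0.604 0.255 0.127] [0.611 0.255 0.129] [0.616 0.254 0.128]
190 [0.586 0.257 0.137] [0.592 0.256 0.137] [0.597 0.256 0.138] [0.604 0.251 0.128] [0.61  0.251 0.129] [0.616 0.249 0.125]
195 [0.586 0.257 0.144] [0.592 0.257 0.144] [0.597 0.257 0.144] [0.604 0.248 0.129] [0.611 0.246 0.126] [0.616 0.246 0.126]
200 [0.586 0.257 0.149] [0.592 0.256 0.15 ] [0.597 0.256 0.149] [0.603 0.252 0.142] [0.611 0.243 0.126] [0.6
[... 183 characters left out ...]
 [0.597 0.256 0.16 ] [0.602 0.252 0.153] [0.61  0.236 0.127] [0.616 0.235 0.126]
215 [0.587 0.257 0.164] [0.592 0.257 0.166] [0.596 0.256 0.165] [0.602 0.252 0.158] [0.61  0.232 0.126] [0.633 0.152 0.   ]
220 [0.587 0.258 0.171] [0.592 0.255 0.167] [0.596 0.257 0.171] [0.601 0.259 0.174] [0.61  0.229 0.129] [0.633 0.145 0.   ]
225 [0.587 0.258 0.176] [0.591 0.252 0.166] [0.596 0.257 0.175] [0.601 0.257 0.176] [0.605 0.256 0.175] [0.633 0.138 0.001]
230 [0.587 0.258 0.179] [0.591 0.249 0.166] [0.596 0.258 0.179] [0.6   0.257 0.178] [0.605 0.257 0.179] [0.609 0.252 0.172]
235 [0.587 0.258 0.183] [0.591 0.246 0.166] [0.596 0.257 0.182] [0.6   0.257 0.182] [0.604 0.257 0.182] [0.609 0.252 0.175]
```

Emit:
arm_command(
  rows=[255, 0, 0, -2, 0, 0, 0, 255, 0, 0, -5, 0, 0, 0, 255, 0, 0, -9, 0, 0, 0, 255, 0, 0, -12, 0, 0, 0, 255, 0, 0, -12, 0, 0, 0, 255, 0, 0, -12, 0, 0, 0],
)

```text
clock: 3.63
position: [0.5912, 0.2452, 0.2344]
ee_rot: [[0.061, 0.998, 0.003], [0.998, -0.061, 0.002], [0.002, 0.003, -1.0]]
wrist_force: [-0.2, 0.3, -1.3]
finger_gap: 0.0002
finger_force: 0.0
```

Run:
```python
from h import *
s=get_state();print(s["clock"],s["position"],s["finger_gap"],s["wrist_force"])
T=wristT();im,d=read_camera("wrist");np.savez("w3.npz",im=im,d=d,T=T)
b,db=read_camera("scene")
cv2.imwrite("pics/g2.png",np.hstack([cv2.resize(im,(400,300)),cv2.resize(b[150:270,270:430],(400,300),interpolation=cv2.INTER_CUBIC)]))
c=calibration("wrist");Tc=np.array(c["T_tool_cam"])
for f in("w1.npz","w3.npz"):
    w=np.load(f);D=w['d'];P=[]
    vv,uu=np.mgrid[150:384:2,0:512:2]
    for u,v in zip(uu.ravel(),vv.ravel()):
        if 0<D[v,u]<.22:
            o,r=ray("wrist",u,v,Tc);P.append(np.r_[o+r*D[v,u],u,v])
    P=np.array(P);i=np.argsort(-P[:,2])[:12];print(f,P[i].round(3))
```

```text
3.6333 [0.5912 0.2452 0.2344] 0.0001587793225806751 [-0.2116  0.3308 -1.2786]Traceback (most recent call last):
  File "<stdin>", line 12, in <module>
  File "h.py", line 4, in ray
    c=calibration(name);K=np.array(c["intrinsics"]);k=c["k1"]
ValueError: time passes only in moves, steps and waits
```

View pics/g2.png

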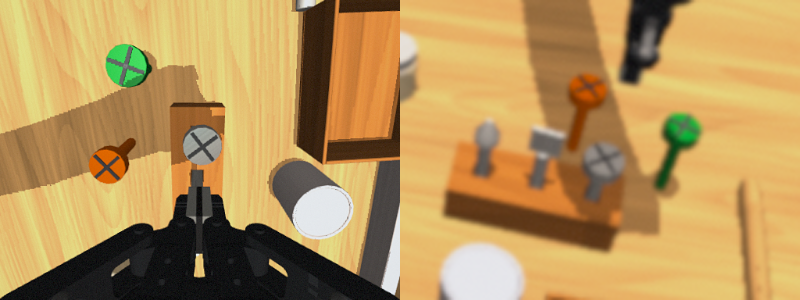

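The bit still stands in the block, disc at (202,145) in the left panel, and the neighbours are undisturbed. Now I check where the fingertips really are.

```bash
python3 - <<'E'
s=open("h.py").read()
s=s.replace("import numpy as np, cv2","import numpy as np, cv2, functools\n_cal=calibration\n@functools.lru_cache\ndef calibration(n): return _cal(n)",1)
s+='''
def cloud(d,T,name="wrist"):
    c=calibration(name);K=np.array(c["intrinsics"])
    v,u=np.mgrid[:384,:512];q=np.stack([u,v],-1).reshape(-1,2).astype(np.float64)
    m=cv2.undistortPoints(q.reshape(-1,1,2),K,np.array([c["k1"],0,0,0.])).reshape(-1,2)
    z=d.reshape(-1,1).astype(float);P=np.hstack([m[:,:1]*z,-m[:,1:]*z,-z])
    return (P@T[:3,:3].T+T[:3,3]).reshape(384,512,3)
'''
open("h.py","w").write(s)
E
python3 - <<'E'
from h import *
Tc=np.array(calibration("wrist")["T_tool_cam"])
for f in("w1.npz","w3.npz"):
    w=np.load(f);D=w['d'];P=cloud(D,Tc);m=(D>0)&(P[...,2]<.05)
    Q=P[m];i=np.argsort(-Q[:,2])[::60][:8];print(f,"tool-frame tips",Q[i].round(4).tolist())
    W=cloud(D,w['T']);m=(W[...,2]>.12)&(W[...,2]<.135)&(abs(W[...,0]-.593)<.035)&(abs(W[...,1]-.246)<.03)
    X=W[m];lo,hi=X.min(0),X.max(0);A=np.c_[X[:,:2],np.ones(len(X))];co=np.linalg.lstsq(A,X[:,2],rcond=None)[0]
    print("disc centre",(lo+hi)/2,X.mean(0),"size",hi-lo,"slope",co[:2])
E
```

```text
w1.npz tool-frame tips [[-0.0002, -0.0425, -0.0258], [0.0075, -0.042, -0.0284], [-0.0075, -0.0421, -0.0296], [-0.0026, -0.0423, -0.0305], [0.006, -0.0422, -0.0313], [0.0089, -0.0422, -0.0319], [-0.0103, -0.0421, -0.0325], [0.0105, -0.043, -0.0332]]
disc centre [0.5895 0.2448 0.126 ] [0.5894 0.2457 0.1287] size [0.0431 0.0431 0.0118] slope [ 0.0042 -0.0214]
w3.npz tool-frame tips [[0.0096, -0.0023, -0.0172], [0.0101, 0.0016, -0.0202], [0.0102, -0.0036, -0.0215], [0.0103, 0.003, -0.0229], [0.0099, -0.0008, -0.0241], [0.0068, -0.0068, -0.025], [0.0104, 0.0061, -0.0262], [0.0104, 0.0056, -0.027]]
disc centre [0.5954 0.2446 0.1262] [0.5952 0.2459 0.1284] size [0.0429 0.0432 0.0122] slope [-0.0598 -0.0263]
```

The depth shows the fingertips about 27 mm further back than stated, at tool z ≈ −0.0135 when shut. That agrees with the tips pressing on the disc top at TCP z 0.1147. I will go about 28 mm deeper, with TCP z ≈ 0.084, and correct x by +4 mm.

Emit:
arm_command(
  rows=[0, 0, 0, 0, 0, 0, 0, 0, 0, 0, 0, 0, 0, 0, 0, 0, 0, 0, 0, 0, 0, 0, 0, 0, 0, 0, 0, 0, 0, 0, 0, 0, 0, 0, 0, 0, 0.4, 0, 0, 0, 0, 0, 0, 0.4, 4, 0, 0, 0, 0, 0, 0.4, 7, 0, 0, 0, 0, 0, 0.4, 10, 0, 0, 0, 0, 0, 0.4, 12, 0, 0, 0, 0, 0, 0.4, 14, 0, 0, 0, 0, 0, 0.4, 15, 0, 0, 0, 0, 0, 0.4, 15, 0, 0, 0],
)

```text
invalid input
```

Emit:
arm_command(
  rows=[255, 0, 0, 0, 0, 0, 0, 255, 0, 0, 0, 0, 0, 0, 255, 0, 0, 0, 0, 0, 0, 255, 0, 0, 0, 0, 0, 0, 255, 0, 0, 0, 0, 0, 0, 255, 0, 0, 0, 0, 0, 0, 255, 0, 0, 0, 0, 0, 0],
  force=60,
)

```text
clock: 4.32
position: [0.5904, 0.245, 0.232]
ee_rot: [[0.061, 0.998, -0.0], [0.998, -0.061, -0.0], [-0.0, -0.0, -1.0]]
wrist_force: [-0.0, 0.1, -0.1]
finger_gap: 0.0
finger_force: 0.0
```

Emit:
arm_command(
  rows=[0, 0, 0, 0, 0, 0, 0, 0, 0, 0, 0, 0, 0, 0, 0, 0, 0, 0, 0, 0, 0, 0, 0, 0, 0, 0, 0, 0, 0, 0, 0, 0, 0, 0, 0, 0, 0, 0.5, 2, 0, 0, 0, 0, 0, 0.5, 5, 0, 0, 0, 0, 0, 0.5, 8, 0, 0, 0, 0, 0, 0.5, 10.5, 0, 0, 0, 0, 0, 0.5, 12.5, 0, 0, 0, 0, 0, 0.5, 14, 0, 0, 0, 0, 0, 0.5, 14.8, 0, 0, 0, 0, 0, 0.5, 14.8, 0, 0, 0],
)

```text
clock: 5.4
position: [0.5947, 0.2443, 0.0825]
ee_rot: [[0.061, 0.998, -0.002], [0.998, -0.061, -0.001], [-0.001, -0.002, -1.0]]
wrist_force: [0.4, -0.2, 0.3]
finger_gap: 0.0854
finger_force: 0.0
```

Emit:
arm_command(
  rows=[255, 0, 0, 0, 0, 0, 0, 255, 0, 0, 0, 0, 0, 0, 255, 0, 0, 0, 0, 0, 0, 255, 0, 0, 0, 0, 0, 0, 255, 0, 0, 0, 0, 0, 0, 255, 0, 0, 0, 0, 0, 0, 255, 0, 0, 0, 0, 0, 0],
  force=60,
)

```text
clock: 5.98
position: [0.5955, 0.2451, 0.0852]
ee_rot: [[0.061, 0.998, 0.0], [0.998, -0.061, 0.001], [0.001, 0.0, -1.0]]
wrist_force: [-4.4, 0.5, 8.9]
finger_gap: 0.0424
finger_force: 59.5
```

Emit:
arm_command(
  rows=[255, 0, 0, -1, 0, 0, 0, 255, 0, 0, -2, 0, 0, 0, 255, 0, 0, -4, 0, 0, 0, 255, 0, 0, -6, 0, 0, 0, 255, 0, 0, -8, 0, 0, 0, 255, 0, 0, -11, 0, 0, 0, 255, 0, 0, -14, 0, 0, 0, 255, 0, 0, -17, 0, 0, 0, 255, 0, 0, -20, 0, 0, 0, 255, 0, 0, -20, 0, 0, 0],
)

```text
clock: 6.82
position: [0.5973, 0.2449, 0.2915]
ee_rot: [[0.061, 0.998, 0.008], [0.998, -0.061, 0.004], [0.004, 0.007, -1.0]]
wrist_force: [1.0, -0.1, -3.2]
finger_gap: 0.0423
finger_force: 62.9
```

Run:
```python
from h import *
s=get_state();print(s["clock"],s["position"],s["finger_gap"],s["wrist_force"],s["joint_pos"])
Tc=np.array(calibration("wrist")["T_tool_cam"]);im,d=read_camera("wrist");np.savez("w4.npz",im=im,d=d)
P=cloud(d,Tc);m=(d>0)&(P[...,2]>-.06)&(P[...,2]<-.02)&(np.hypot(P[...,0],P[...,1])<.03)
X=P[m];print(len(X),X.min(0),X.max(0));
m2=m&(P[...,0]>.012)&(abs(P[...,1])<.015);X=P[m2];A=np.c_[X[:,:2],np.ones(len(X))];print(np.median(X,0),np.linalg.lstsq(A,X[:,2],rcond=None)[0])
Rc,O=chuck(.5952,-.2188,-94.6)
R=frame(-Rc[:,2],[1,0,0]);print(R)
go(R,O+Rc[:,2]*(.110+.100+.075))
```

```text
6.8167 [0.5973 0.2449 0.2915] 0.04226356534017806 [ 1.015  -0.09   -3.1567] [-42.8631  24.0134  24.8567  85.2933 -10.3946  72.4752 -20.3694]
11281 [-0.0219 -0.0294 -0.06  ] [ 0.022   0.0283 -0.02  ]
[ 0.018  -0.0002 -0.0415] [ 0.9658  0.0306 -0.0558]
[[-0.      0.9992 -0.0401]
 [ 0.8667 -0.02   -0.4984]
 [-0.4988 -0.0348 -0.866 ]]
move cm [-32.02   3.    -3.44] rot [ 0.028 -0.526 -0.051] rows 7.756151456218344 4.234339713652726
```

Emit:
arm_command(
  rows=[255, -4, 0.5, -3.4, 0, -0.1, 0, 255, -8, 1, -3.4, 0, -0.2, 0, 255, -12, 1.2, -3.4, 0.01, -0.3, -0.02, 255, -16, 1.5, -3.4, 0.02, -0.4, -0.03, 255, -20, 2, -3.4, 0.028, -0.526, -0.05, 255, -24, 2.5, -3.4, 0.028, -0.526, -0.05, 255, -28, 3, -3.4, 0.028, -0.526, -0.05, 255, -31, 3, -3.4, 0.028, -0.526, -0.05, 255, -32, 3, -3.4, 0.028, -0.526, -0.05, 255, -32, 3, -3.4, 0.028, -0.526, -0.05, 255, -32, 3, -3.4, 0.028, -0.526, -0.05],
)

```text
clock: 7.78
position: [0.6054, -0.0766, 0.3178]
ee_rot: [[-0.002, 0.999, -0.045], [0.866, -0.021, -0.5], [-0.501, -0.04, -0.865]]
wrist_force: [0.0, 0.4, -3.2]
finger_gap: 0.0425
finger_force: 62.9
```

Run:
```python
from h import *
s=get_state();print(s["clock"],s["position"],s["finger_gap"],s["joint_pos"])
T=wristT();im,d=read_camera("wrist");np.savez("w5.npz",im=im,d=d,T=T)
cv2.imwrite("pics/w5.png",cv2.resize(im,(800,600),interpolation=cv2.INTER_CUBIC))
```

```text
7.7833 [ 0.6054 -0.0766  0.3178] 0.04245059620364168 [-36.3002  24.3887  35.3258  89.5256  16.5646  75.2921  -8.4695]
```

View pics/w5.png

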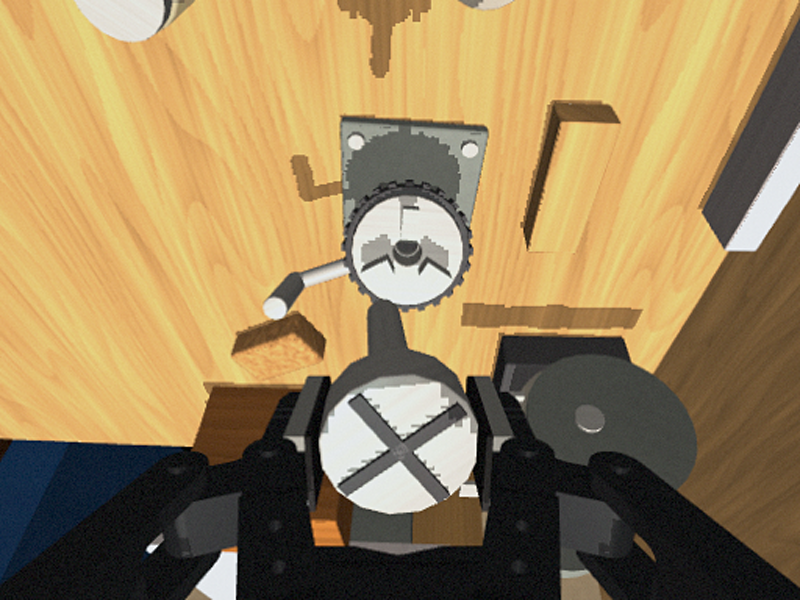

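The view shows the chuck face centred at (409,250), the bore at (406,250) and the handle post at (283,295). The held disc is at (400,448), and its shank tip at (383,308) leans slightly to the left. I fit the axes from depth.

Run:
```python
from h import *
w=np.load("w5.npz");T=w['T'];d=w['d'];W=cloud(d,T);Tc=np.array(calibration("wrist")["T_tool_cam"]);P=cloud(d,Tc)
Rc,O=chuck(.5952,-.2188,-94.6)
L=(W-O)@Rc*1000
r=np.hypot(L[...,0],L[...,1])
m=(abs(L[...,2]-55)<8)&(r<52)&(d>0)
X=L[m];
for _ in range(5):
    A=np.c_[X[:,:2],np.ones(len(X))];co=np.linalg.lstsq(A,X[:,2],rcond=None)[0];e=X[:,2]-A@co;X=X[abs(e)<2.5]
print("face plane (chuck frame mm): z=",co,len(X))
# face outline via convex hull circle
(c,rad)=cv2.minEnclosingCircle(X[:,:2].astype(np.float32));print("circle",c,rad, np.percentile(X[:,:2],[.5,99.5],axis=0).mean(0),np.percentile(X[:,:2],[.5,99.5],axis=0))
J=L[(abs(L[...,2]-80)<3)&(r<50)&(d>0)];print("jaw tops",len(J));b=np.degrees(np.arctan2(J[:,1],J[:,0]))%360
for k in (60,180,300):
    q=J[abs(b-k)<25];print(k,len(q),q.mean(0) if len(q) else"",np.hypot(q[:,0],q[:,1]).min() if len(q) else "")
H=L[(L[...,2]>40)&(L[...,2]<106)&(r>80)&(r<125)];H=H[H[:,2]>100];print("post top",len(H),H.mean(0) if len(H) else "",)
# bit in tool frame
m=(d>0)&(P[...,2]>-.035)&(P[...,2]<.085)&(abs(P[...,1])<.02)&(P[...,0]<.03)&(P[...,0]>-.02)
m[:,:]&=(np.arange(384)[:,None]<228)
S=P[m];print("shank pts",len(S))
for lo in np.arange(-.03,.085,.008):
    q=S[(S[:,2]>=lo)&(S[:,2]<lo+.008)]
    if len(q)>5: print(round(lo+.004,3),len(q),"x max",q[:,0].max().round(4),"y range",q[:,1].min().round(4),q[:,1].max().round(4))
```

```text
face plane (chuck frame mm): z= [ 0.0052  0.0071 55.9237] 2487
circle (-0.29800155758857727, 4.707718849182129) 43.96295166015625 [-0.6188  4.9067] [[-42.7539 -37.0886]
 [ 41.5163  46.9021]]
jaw tops 621
60 206 [11.9821 26.2617 81.0717] 18.26411910660993
180 198 [-25.8925   4.4006  81.1991] 14.161096835517927
300 192 [ 12.16   -17.501   80.9858] 10.077621473797814
post top 190 [ 37.1769 -87.5253 102.7129]
shank pts 824
-0.026 130 x max 0.0216 y range -0.0084 0.009
0.006 20 x max 0.0078 y range -0.0073 0.0006
0.014 107 x max 0.0079 y range -0.0106 0.003
0.022 117 x max 0.0079 y range -0.0118 0.0037
0.03 111 x max 0.0078 y range -0.0122 0.0032
0.038 95 x max 0.0078 y range -0.0127 0.0026
0.046 83 x max 0.0078 y range -0.0131 0.0026
0.054 75 x max 0.0081 y range -0.0135 0.0013
0.062 66 x max 0.0078 y range -0.0141 0.0006
0.07 15 x max 0.0076 y range -0.0126 -0.0001
```

```bash
cat >> h.py <<'E'
Rc,O=chuck(.5952,-.2188,-94.6)
O=O+Rc@np.array([-.0003,.0047,.0009])
Rd=frame(-Rc[:,2],[1,0,0])
E
python3 - <<'E'
from h import *
Rn=Rd@Ro.from_rotvec([-.06,0,0]).as_matrix()
tip=O+Rc[:,2]*.090
go(Rn,tip-Rn@[0,-.0073,.075])
E
```

```text
move cm [-0.28  0.88 11.57] rot [-0.065  0.002  0.003] rows 2.783698651513845 0.5176489244481536
```

Emit:
arm_command(
  rows=[255, -0.3, 0.9, 3, -0.065, 0, 0, 255, -0.3, 0.9, 5, -0.065, 0, 0, 255, -0.3, 0.9, 7, -0.065, 0, 0, 255, -0.3, 0.9, 9, -0.065, 0, 0, 255, -0.3, 0.9, 10.5, -0.065, 0, 0, 255, -0.3, 0.9, 11.5, -0.065, 0, 0, 255, -0.3, 0.9, 11.5, -0.065, 0, 0, 255, -0.3, 0.9, 11.5, -0.065, 0, 0],
)

```text
clock: 8.5
position: [0.61, -0.1361, 0.2199]
ee_rot: [[-0.003, 1.0, 0.021], [0.865, 0.013, -0.501], [-0.501, 0.016, -0.865]]
wrist_force: [-0.5, 0.6, -3.1]
finger_gap: 0.0424
finger_force: 63.1
```

Run:
```python
from h import *
s=get_state();print(s["clock"],s["position"],s["finger_gap"],s["wrist_force"])
T=wristT();im,d=read_camera("wrist");np.savez("w6.npz",im=im,d=d,T=T)
W=cloud(d,T);L=(W-O)@Rc*1000;r=np.hypot(L[...,0],L[...,1])
X=L[(abs(L[...,2]-55)<3)&(r<52)&(d>0)];c,rad=cv2.minEnclosingCircle(X[:,:2].astype(np.float32));print("face",c,rad,np.median(X[:,2]))
v=np.arange(384)[:,None]
S=L[(r<22)&(L[...,2]>86)&(L[...,2]<185)&(d>0)&(v<300)]
for lo in range(86,186,8):
    q=S[(S[:,2]>=lo)&(S[:,2]<lo+8)]
    if len(q)>5: print(lo+4,len(q),"x",q[:,0].min().round(1),q[:,0].max().round(1),"y",q[:,1].min().round(1),q[:,1].max().round(1))
print("tip z",S[:,2].min())
go(Rd@Ro.from_rotvec([-.06,0,0]).as_matrix(),np.array(s["position"])-.07*Rc[:,2])
```

```text
8.5 [ 0.61   -0.1361  0.2199] 0.04244822374546096 [-0.4505  0.6465 -3.1362]
face (-0.017291175201535225, 0.11625692248344421) 43.87993240356445 55.21990121377423
98 28 x -7.0 -1.3 y -6.9 7.9
106 68 x -7.0 -1.2 y -6.9 8.1
114 77 x -7.3 -0.9 y -6.9 8.3
122 89 x -7.1 -0.2 y -6.8 8.0
130 104 x -7.1 0.7 y -6.8 8.2
138 105 x -7.2 1.5 y -6.8 8.8
146 118 x -7.3 1.4 y -6.8 8.3
154 98 x -7.4 -1.5 y -6.4 6.9
186 7 x -7.5 -4.5 y -19.2 -18.8
tip z 94.97526034029
move cm [ 0.03 -0.47  7.04] rot [0.002 0.002 0.003] rows 1.6911623219855654 0.03343567458514893
```

The shank is aligned with the chuck axis; the remaining offsets are about 0.8 mm (x) and 0.5 mm (y). I insert slowly while watching the force.

Emit:
arm_command(
  rows=[255, 0.08, -0.1, 1, 0, 0, 0, 255, 0.08, -0.17, 2, 0, 0, 0, 255, 0.08, -0.23, 3, 0, 0, 0, 255, 0.08, -0.29, 4, 0, 0, 0, 255, 0.08, -0.35, 5, 0, 0, 0, 255, 0.08, -0.41, 6, 0, 0, 0, 255, 0.08, -0.41, 6, 0, 0, 0],
)

```text
clock: 9.13
position: [0.6057, -0.1677, 0.1656]
ee_rot: [[-0.002, 1.0, 0.018], [0.865, 0.011, -0.502], [-0.502, 0.014, -0.865]]
wrist_force: [-1.3, -0.8, -2.9]
finger_gap: 0.0424
finger_force: 63.1
```

Emit:
arm_command(
  rows=[255, 0, -0.03, 0.5, 0, 0, 0, 255, 0, -0.06, 1, 0, 0, 0, 255, 0, -0.09, 1.5, 0, 0, 0, 255, 0, -0.1, 1.7, 0, 0, 0, 255, 0, -0.1, 1.7, 0, 0, 0],
)

```text
clock: 9.55
position: [0.606, -0.1751, 0.1524]
ee_rot: [[-0.002, 1.0, 0.02], [0.865, 0.012, -0.501], [-0.501, 0.016, -0.865]]
wrist_force: [-0.7, -0.5, -3.0]
finger_gap: 0.0421
finger_force: 63.1
```

Emit:
arm_command(
  rows=[255, 0, -0.02, 0.3, 0, 0, 0, 255, 0, -0.03, 0.5, 0, 0, 0, 255, 0, -0.03, 0.5, 0, 0, 0],
)

```text
clock: 9.8
position: [0.6069, -0.1768, 0.1492]
ee_rot: [[-0.002, 1.0, 0.022], [0.866, 0.013, -0.501], [-0.501, 0.018, -0.865]]
wrist_force: [-2.5, 7.0, 11.0]
finger_gap: 0.0424
finger_force: 64.9
```

Run:
```python
from h import *
T=wristT();im,d=read_camera("wrist")
W=cloud(d,T);L=(W-O)@Rc*1000;r=np.hypot(L[...,0],L[...,1])
X=L[(abs(L[...,2]-55)<3)&(r<52)&(d>0)];print("face z",np.median(X[:,2]),len(X))
X=L[(abs(L[...,2]-127)<6)&(r<21)&(d>0)];print("disc top",len(X),np.median(X,0),np.percentile(X[:,2],[10,90]))
A=np.c_[X[:,:2],np.ones(len(X))];print(np.linalg.lstsq(A,X[:,2],rcond=None)[0])
```

```text
face z 55.20543519537824 7718
disc top 7070 [ -1.8285  -0.5132 127.069 ] [126.0834 128.4771]
[  0.0239   0.0007 127.1249]
```

The disc top is at chuck z ≈ 127 against 126 expected, so the bit is home. I release and retreat along the axis.

Emit:
arm_command(
  rows=[0, 0, 0, 0, 0, 0, 0, 0, 0, 0, 0, 0, 0, 0, 0, 0, 0, 0, 0, 0, 0, 0, 0, 0, 0, 0, 0, 0, 0, 0, 0, 0, 0, 0, 0, 0, 0.1, -2, 0, 0, 0, 0, 0, 0.2, -5, 0, 0, 0, 0, 0, 0.5, -8, 0, 0, 0, 0, 0, 0.7, -11, 0, 0, 0, 0, 0, 0.7, -11, 0, 0, 0],
)

```text
invalid input
```

Run:
```python
from h import *
s=get_state();print(s["clock"],s["position"],s["finger_gap"],s["joint_pos"])
T=wristT();im,d=read_camera("wrist");np.savez("w7.npz",im=im,d=d,T=T)
cv2.imwrite("pics/w7.png",cv2.resize(im,(800,600),interpolation=cv2.INTER_CUBIC))
W=cloud(d,T);L=(W-O)@Rc*1000;r=np.hypot(L[...,0],L[...,1])
X=L[(abs(L[...,2]-127)<6)&(r<24)&(d>0)];print("disc top",len(X),np.median(X,0))
A=np.c_[X[:,:2],np.ones(len(X))];print(np.linalg.lstsq(A,X[:,2],rcond=None)[0],cv2.minEnclosingCircle(X[:,:2].astype(np.float32)))
H=L[(L[...,2]>98)&(L[...,2]<106)&(r>80)&(r<125)&(d>0)];c=H.mean(0);print("post",len(H),c,np.degrees(np.arctan2(c[1],c[0])))
```

```text
9.85 [ 0.6069 -0.1768  0.1493] 0.04247200721651229 [-27.2486  32.7026  34.6834 102.5038  16.304   48.0151  -7.7875]
disc top 8072 [ -2.0067   0.8008 127.0674]
[  0.0292  -0.0027 127.1115] ((0.010570426471531391, 0.010095639154314995), 23.99310874938965)
post 707 [ 35.027  -92.2833 101.4031] -69.21526464718772
```

View pics/w7.png

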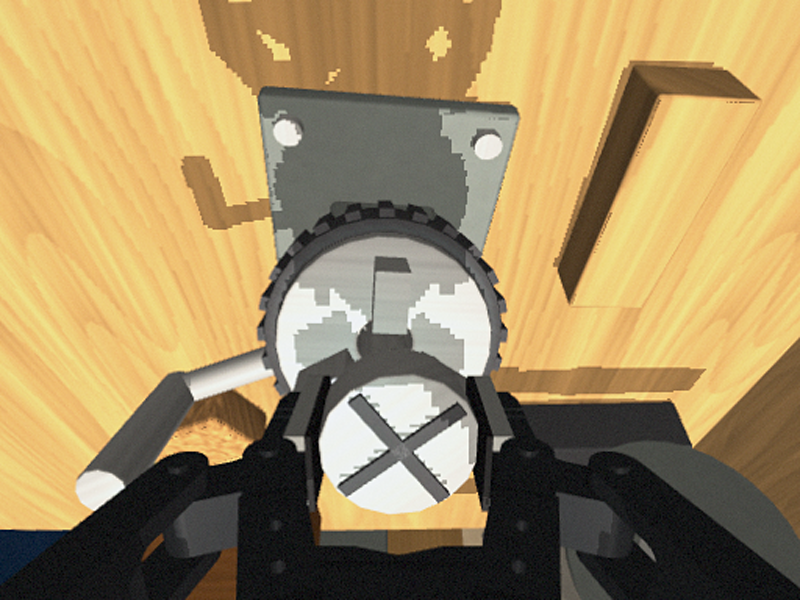

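The view shows the bit seated, still held, with the post clear of the fingers at (100,490). The last command was refused because I miscounted the row length, so I resend it.

Emit:
arm_command(
  rows=[0, 0, 0, 0, 0, 0, 0, 0, 0, 0, 0, 0, 0, 0, 0, 0, 0, 0, 0, 0, 0, 0, 0, 0, 0, 0, 0, 0, 0, 0, 0, 0, 0, 0, 0, 0, 0, 0.1, -2, 0, 0, 0, 0, 0, 0.3, -5, 0, 0, 0, 0, 0, 0.5, -8, 0, 0, 0, 0, 0, 0.7, -11, 0, 0, 0, 0, 0, 0.7, -11, 0, 0, 0],
)

```text
clock: 10.73
position: [0.6132, -0.1193, 0.248]
ee_rot: [[-0.002, 1.0, 0.027], [0.866, 0.015, -0.499], [-0.5, 0.023, -0.866]]
wrist_force: [0.5, 0.7, 1.0]
finger_gap: 0.0854
finger_force: 0.0
```

Run:
```python
from h import *
s=get_state();print(s["clock"],s["position"],s["finger_gap"],s["joint_pos"])
T=wristT();im,d=read_camera("wrist");np.savez("w7.npz",im=im,d=d,T=T)
W=cloud(d,T);L=(W-O)@Rc*1000;r=np.hypot(L[...,0],L[...,1])
X=L[(abs(L[...,2]-127)<6)&(r<28)&(d>0)];X=X[abs(X[:,2]-np.median(X[:,2]))<3];print("disc top",len(X),np.median(X,0),np.percentile(X,[1,99],axis=0))
A=np.c_[X[:,:2],np.ones(len(X))];print(np.linalg.lstsq(A,X[:,2],rcond=None)[0])
H=L[(L[...,2]>100)&(L[...,2]<106)&(r>80)&(r<125)&(d>0)];c=H.mean(0);print("post",len(H),c,np.degrees(np.arctan2(c[1],c[0])))
# grip plan: tool y tangential at th; candidates
th=29.;b=np.radians(-40-th);rad=Rc@[np.cos(b),np.sin(b),0];tan=Rc@[-np.sin(b),np.cos(b),0]
Pp=O+Rc@np.array([.1*np.cos(b),.1*np.sin(b),.085])
for sgn in(1,-1):
    R=frame(-Rc[:,2],sgn*tan);print(sgn,R[:,0]@rad);go(R,Pp+Rc[:,2]*(.0325+.07));go(R,Pp+Rc[:,2]*.0325)
```

```text
10.7333 [ 0.6132 -0.1193  0.248 ] 0.08536594385180787 [-33.4518  26.0084  35.5797  97.0798  17.4178  61.1761  -8.767 ]
disc top 2131 [ -9.6302  -3.4084 126.8714] [[-26.6993 -24.1461 124.0111]
 [  8.4109  15.7537 129.4488]]
[  0.106    0.0462 127.9165]
post 300 [ 37.2823 -91.7427 101.8757] -67.88423411530093
1 -1.0000000000000002
move cm [ -2.89 -10.05   0.26] rot [ 0.057 -0.04   1.276] rows 2.5083869422648544 10.223210863827926
move cm [ -2.88 -10.5    7.25] rot [ 0.057 -0.04   1.276] rows 3.1375630875204 10.223210863827926
-1 1.0000000000000002
move cm [ -2.89 -10.05   0.26] rot [ 0.043  0.062 -1.865] rows 2.5083869422648544 14.934169140638248
move cm [ -2.88 -10.5    7.25] rot [ 0.043  0.062 -1.865] rows 3.1375630875204 14.934169140638248
```

The bit leans slightly in the bore, and the jaws will centre it. The post is at bearing −68° (joint ≈ 0.49). I now work out the handle grasp with the closing direction tangential at mid-swing.

```bash
cat >> h.py <<'E'
_m=np.radians(-97);Rh=frame(-Rc[:,2],-Rc@np.array([-np.sin(_m),np.cos(_m),0]))
E
python3 - <<'E'
from h import *
b=np.radians(-68);Pp=O+Rc@np.array([.1*np.cos(b),.1*np.sin(b),.083])
go(Rh,Pp+Rc[:,2]*(.0325+.06))
E
```

```text
move cm [ -3.06 -10.07   1.47] rot [ 0.053  0.046 -1.376] rows 2.5490976278737145 11.027571133856245
```

Emit:
arm_command(
  rows=[0, -1, -4, 0, 0.01, 0.01, -0.3, 0, -2, -7, 0, 0.02, 0.02, -0.6, 0, -3.1, -10.1, 0.5, 0.053, 0.046, -1.376, 0, -3.1, -10.1, 1, 0.053, 0.046, -1.376, 0, -3.1, -10.1, 1.5, 0.053, 0.046, -1.376, 0, -3.1, -10.1, 1.5, 0.053, 0.046, -1.376, 0, -3.1, -10.1, 1.5, 0.053, 0.046, -1.376, 0, -3.1, -10.1, 1.5, 0.053, 0.046, -1.376, 0, -3.1, -10.1, 1.5, 0.053, 0.046, -1.376, 0, -3.1, -10.1, 1.5, 0.053, 0.046, -1.376, 0, -3.1, -10.1, 1.5, 0.053, 0.046, -1.376, 0, -3.1, -10.1, 1.5, 0.053, 0.046, -1.376, 0, -3.1, -10.1, 1.5, 0.053, 0.046, -1.376],
)

```text
clock: 11.87
position: [0.5098, -0.1582, 0.244]
ee_rot: [[-0.98, 0.195, -0.045], [0.191, 0.845, -0.499], [-0.059, -0.498, -0.865]]
wrist_force: [0.6, -0.4, -0.5]
finger_gap: 0.0852
finger_force: 0.0
```

Run:
```python
from h import *
s=get_state();print(s["clock"],s["position"],s["ee_rot"]-Rh,s["joint_pos"])
T=wristT();im,d=read_camera("wrist");np.savez("w8.npz",im=im,d=d,T=T)
cv2.imwrite("pics/w8.png",cv2.resize(im,(640,480)))
W=cloud(d,T);L=(W-O)@Rc*1000;r=np.hypot(L[...,0],L[...,1])
X=L[(abs(L[...,2]-127)<8)&(r<38)&(d>0)];print("disc top",len(X),np.median(X,0))
H=L[(L[...,2]>99)&(L[...,2]<106)&(r>80)&(r<125)&(d>0)];c=H.mean(0);print("post",len(H),c,np.degrees(np.arctan2(c[1],c[0])),np.hypot(c[0],c[1]))
b=np.arctan2(c[1],c[0]);Pp=O+Rc@np.array([.1*np.cos(b),.1*np.sin(b),.083])
go(Rh,Pp+Rc[:,2]*.0325)
```

```text
11.8667 [ 0.5098 -0.1582  0.244 ] [[ 0.001   0.0042 -0.0051]
 [ 0.0061 -0.0019 -0.0009]
 [ 0.002  -0.0016  0.0008]] [-25.5662  15.7075  26.0104 108.5745  26.1821  62.8727  64.5867]
disc top 2058 [ -8.504   -6.4146 126.4139]
post 407 [ 38.0973 -92.9216 101.7749] -67.70664408858832 100.42822189152245
move cm [-0.23  0.09  5.69] rot [-0.002 -0.005 -0.005] rows 1.3653758514605354 0.058496166089586535
```

View pics/w8.png

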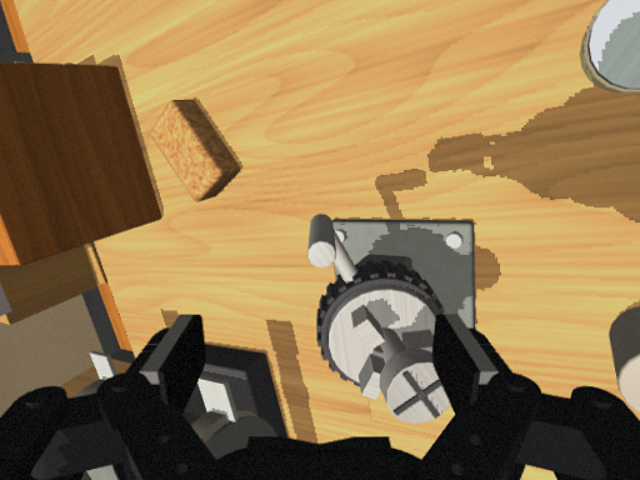

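The post top is at (322,255), between the open fingers, and the bit at (415,390) is well clear. I descend and grip.

Emit:
arm_command(
  rows=[0, -0.2, 0.1, 2, 0, 0, 0, 0, -0.2, 0.1, 4, 0, 0, 0, 0, -0.2, 0.1, 5.7, 0, 0, 0, 0, -0.2, 0.1, 5.7, 0, 0, 0, 255, -0.2, 0.1, 5.7, 0, 0, 0, 255, -0.2, 0.1, 5.7, 0, 0, 0, 255, -0.2, 0.1, 5.7, 0, 0, 0, 255, -0.2, 0.1, 5.7, 0, 0, 0, 255, -0.2, 0.1, 5.7, 0, 0, 0, 255, -0.2, 0.1, 5.7, 0, 0, 0, 255, -0.2, 0.1, 5.7, 0, 0, 0, 255, -0.2, 0.1, 5.7, 0, 0, 0],
  force=40,
)

```text
clock: 12.92
position: [0.5099, -0.1857, 0.195]
ee_rot: [[-0.981, 0.191, -0.044], [0.187, 0.846, -0.499], [-0.058, -0.498, -0.865]]
wrist_force: [-0.3, 0.2, 0.1]
finger_gap: 0.0001
finger_force: 0.0
```

I had the sign of the finger offset reversed, so the fingers closed in free air above the post with no contact. I reopen and go 6.5 cm further.

Emit:
arm_command(
  rows=[0, 0, 0, 0, 0, 0, 0, 0, 0, 0, 0, 0, 0, 0, 0, 0, 0, 0, 0, 0, 0, 0, 0, 0, 0, 0, 0, 0, 0, 0, 0, 0, 0, 0, 0, 0, 0, 0, 0, 0, 0, 0, 0, 0, 0, 0, 0, 0, 0],
)

```text
clock: 13.5
position: [0.5098, -0.1858, 0.1949]
ee_rot: [[-0.981, 0.191, -0.044], [0.187, 0.846, -0.499], [-0.058, -0.498, -0.865]]
wrist_force: [-0.4, -0.1, -0.1]
finger_gap: 0.083
finger_force: 0.0
```

Run:
```python
from h import *
s=get_state();print(s["clock"],s["finger_gap"])
b=np.radians(-67.8);Pp=O+Rc@np.array([.1*np.cos(b),.1*np.sin(b),.083])
go(Rh,Pp-Rc[:,2]*.0325)
```

```text
13.5 0.08304447890851413
move cm [-0.02 -0.    6.54] rot [-0.002 -0.004 -0.   ] rows 1.569418813886965 0.03487169438696244
```

Emit:
arm_command(
  rows=[0, 0, 0, 2, 0, 0, 0, 0, 0, 0, 4, 0, 0, 0, 0, 0, 0, 5.5, 0, 0, 0, 0, 0, 0, 6.5, 0, 0, 0, 0, 0, 0, 6.5, 0, 0, 0, 255, 0, 0, 6.5, 0, 0, 0, 255, 0, 0, 6.5, 0, 0, 0, 255, 0, 0, 6.5, 0, 0, 0, 255, 0, 0, 6.5, 0, 0, 0, 255, 0, 0, 6.5, 0, 0, 0, 255, 0, 0, 6.5, 0, 0, 0, 255, 0, 0, 6.5, 0, 0, 0, 255, 0, 0, 6.5, 0, 0, 0],
  force=40,
)

```text
clock: 14.58
position: [0.5073, -0.2179, 0.139]
ee_rot: [[-0.981, 0.191, -0.043], [0.187, 0.846, -0.499], [-0.058, -0.498, -0.865]]
wrist_force: [-0.9, 3.9, 6.2]
finger_gap: 0.0172
finger_force: 38.8
```

Emit:
arm_command(
  rows=[255, 0.25, 0.47, 0, 0, 0, 0, 255, 0.46, 0.95, 0, 0, 0, 0, 255, 0.81, 1.89, 0, 0, 0, 0, 255, 1.05, 2.86, 0, 0, 0, 0, 255, 1.2, 3.85, 0, 0, 0, 0, 255, 1.25, 4.85, 0, 0, 0, 0, 255, 1.25, 4.85, 0, 0, 0, 0],
)

```text
clock: 15.17
position: [0.5032, -0.1737, 0.1131]
ee_rot: [[-0.981, 0.19, -0.046], [0.187, 0.846, -0.499], [-0.056, -0.498, -0.865]]
wrist_force: [-7.0, 5.0, 3.0]
finger_gap: 0.0171
finger_force: 39.7
```

Emit:
arm_command(
  rows=[255, -0.05, 1, 0, 0, 0, 0, 255, -0.2, 1.99, 0, 0, 0, 0, 255, -0.45, 2.96, 0, 0, 0, 0, 255, -0.79, 3.89, 0, 0, 0, 0, 255, -1, 4.35, 0, 0, 0, 0, 255, -1, 4.35, 0, 0, 0, 0],
)

```text
clock: 15.67
position: [0.5221, -0.1394, 0.0923]
ee_rot: [[-0.981, 0.19, -0.045], [0.187, 0.846, -0.499], [-0.057, -0.498, -0.865]]
wrist_force: [-0.8, 3.9, -1.1]
finger_gap: 0.0166
finger_force: 39.5
```

Emit:
arm_command(
  rows=[255, -0.23, 0.44, 0, 0, 0, 0, 255, -0.36, 0.66, 0, 0, 0, 0, 255, -0.48, 0.88, 0, 0, 0, 0, 255, -0.48, 0.88, 0, 0, 0, 0],
)

```text
clock: 16.0
position: [0.5282, -0.1338, 0.0888]
ee_rot: [[-0.981, 0.191, -0.045], [0.188, 0.846, -0.5], [-0.058, -0.498, -0.865]]
wrist_force: [-3.0, 0.1, 1.2]
finger_gap: 0.017
finger_force: 39.7
```

```bash
cat > j.py <<'E'
from h import *
s=get_state();q=Rc.T@(s["position"]-O);b=np.arctan2(q[1],q[0]);f=Rc.T@s["wrist_force"]
t=np.array([-np.sin(b),np.cos(b),0]);print(s["clock"],"joint",np.radians(-40)-b,"r",np.hypot(q[0],q[1]),"z",q[2],"tangential resist",f@t,"radial",f@[np.cos(b),np.sin(b),0],f)
E
python3 j.py
```

```text
16.0 joint 1.5390443131614355 r 0.09958412014653578 z 0.050729972669549615 tangential resist 2.385072825261033 radial 1.9262736101596927 [ 0.6841 -2.9885  0.9534]
```

Emit:
arm_command(
  rows=[255, -0.14, 0.21, 0, 0, 0, 0, 255, -0.27, 0.42, 0, 0, 0, 0, 255, -0.27, 0.42, 0, 0, 0, 0, 255, -0.27, 0.42, 0, 0, 0, 0],
)

```text
clock: 16.33
position: [0.5316, -0.131, 0.087]
ee_rot: [[-0.98, 0.192, -0.045], [0.188, 0.846, -0.5], [-0.058, -0.498, -0.865]]
wrist_force: [-3.7, -1.5, 5.0]
finger_gap: 0.0167
finger_force: 39.9
```

```bash
python3 j.py
```

```text
16.3333 joint 1.5859416180738557 r 0.09936669093347178 z 0.0507096706901061 tangential resist 5.400187002119111 radial 0.08545220233644057 [ 4.0278 -3.598   3.4101]
```

Emit:
arm_command(
  rows=[255, -0.14, 0.2, 0, 0, 0, 0, 255, -0.29, 0.41, 0, 0, 0, 0, 255, -0.29, 0.41, 0, 0, 0, 0, 255, -0.29, 0.41, 0, 0, 0, 0],
)

```text
clock: 16.67
position: [0.535, -0.1284, 0.0852]
ee_rot: [[-0.98, 0.191, -0.045], [0.188, 0.845, -0.5], [-0.057, -0.499, -0.865]]
wrist_force: [-3.8, -3.6, 6.6]
finger_gap: 0.0169
finger_force: 40.1
```

```bash
python3 j.py
```

```text
16.6667 joint 1.633168476842044 r 0.09931728364644792 z 0.05061298485445545 tangential resist 7.247553837576994 radial -2.0237205349418135 [ 6.6457 -3.5295  3.7391]
```

Emit:
arm_command(
  rows=[255, -0.16, 0.2, 0, 0, 0, 0, 255, -0.31, 0.39, 0, 0, 0, 0, 255, -0.48, 0.58, 0, 0, 0, 0, 255, -0.64, 0.76, 0, 0, 0, 0, 255, -0.64, 0.76, 0, 0, 0, 0],
)

```text
clock: 17.08
position: [0.542, -0.1235, 0.082]
ee_rot: [[-0.98, 0.192, -0.047], [0.19, 0.845, -0.501], [-0.056, -0.5, -0.864]]
wrist_force: [-10.8, -2.1, 14.7]
finger_gap: 0.0169
finger_force: 40.9
```

```bash
python3 j.py
```

```text
17.0833 joint 1.7248202210702868 r 0.09929602293042114 z 0.050485870911612635 tangential resist 14.450992920309336 radial -0.46834576278794326 [  9.8665 -10.5689  11.2473]
```

Emit:
arm_command(
  rows=[255, -0.14, 0.15, 0, 0, 0, 0, 255, -0.28, 0.29, 0, 0, 0, 0, 255, -0.28, 0.29, 0, 0, 0, 0, 255, -0.28, 0.29, 0, 0, 0, 0],
)

```text
clock: 17.42
position: [0.5445, -0.1218, 0.0808]
ee_rot: [[-0.98, 0.192, -0.048], [0.19, 0.844, -0.501], [-0.055, -0.5, -0.864]]
wrist_force: [-17.5, 0.3, 19.8]
finger_gap: 0.0166
finger_force: 41.4
```

```bash
python3 j.py
```

```text
17.4167 joint 1.7579633800711476 r 0.09950443152275346 z 0.05039979491469108 tangential resist 20.396575366877443 radial 2.6102904249151546 [ 10.8916 -17.4415  16.5783]
```

The tangential resistance is about 20 N, so the shank is clamped firmly. I let go and retreat along the post.

Emit:
arm_command(
  rows=[0, 0, 0, 0, 0, 0, 0, 0, 0, 0, 0, 0, 0, 0, 0, 0, 0, 0, 0, 0, 0, 0, 0, 0, 0, 0, 0, 0, 0, 0, 0, 0, 0, 0, 0, 0, 0, 0, 0, 0, 0, 0, 0, 0, 0, -2, 0, 0, 0, 0, 0, 0, -5, 0, 0, 0, 0, 0, 0, -8, 0, 0, 0, 0, 0, 0, -12, 0, 0, 0, 0, 0, 0, -14, 0, 0, 0, 0, 0, 0, -14, 0, 0, 0, 0, 0, 0, -14, 0, 0, 0],
)

```text
clock: 18.5
position: [0.5532, -0.0496, 0.2019]
ee_rot: [[-0.981, 0.191, -0.042], [0.186, 0.847, -0.499], [-0.059, -0.497, -0.866]]
wrist_force: [-0.4, -0.3, -0.4]
finger_gap: 0.0858
finger_force: 0.0
```

Run:
```python
from h import *
s=get_state();print(s["clock"],s["position"],s["finger_gap"],s["wrist_force"])
T=wristT();im,d=read_camera("wrist");b,_=read_camera("scene")
cv2.imwrite("pics/f.png",np.hstack([cv2.resize(im,(400,300)),cv2.resize(b[130:290,130:430],(400,300))]))
W=cloud(d,T);L=(W-O)@Rc*1000;r=np.hypot(L[...,0],L[...,1])
X=L[(abs(L[...,2]-127)<4)&(r<30)&(d>0)];print("disc",len(X),np.median(X,0),np.percentile(X,[1,99],axis=0).mean(0))
A=np.c_[X[:,:2],np.ones(len(X))];print(np.linalg.lstsq(A,X[:,2],rcond=None)[0])
H=L[(L[...,2]>98)&(L[...,2]<106)&(r>80)&(r<125)&(d>0)];c=H.mean(0);print("post",len(H),c,"joint",np.radians(-40)-np.arctan2(c[1],c[0]))
```

```text
18.5 [ 0.5532 -0.0496  0.2019] 0.08575805050296093 [-0.3609 -0.2551 -0.4056]
disc 1338 [ -8.0397  -0.4786 126.7775] [ -7.1112  -1.4354 126.4522]
[  0.0387   0.022  127.1401]
post 376 [-63.81   -77.2863 101.8516] joint 1.5628399109596582
```

View pics/f.png

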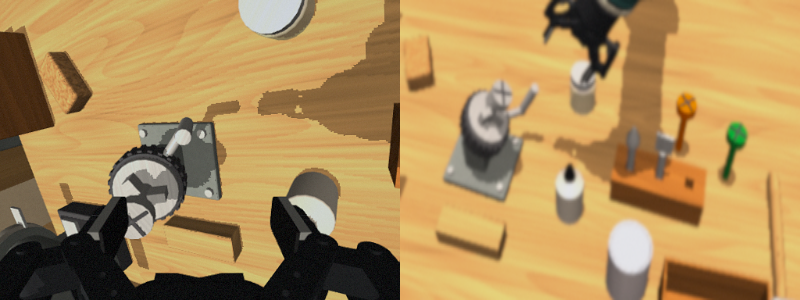

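The bit stands in the chuck with its disc at left panel (135,225), the handle is swung to (183,135), and the other bits and bystanders are in place. The joint reads about 1.56, lower than the 1.76 reached by the tool, so I check the post and jaws numerically from above the chuck.

Run:
```python
from h import *
go(Rd,O+Rc[:,2]*.29)
```

```text
move cm [ -6.97  -7.12 -10.03] rot [-0.005 -0.002  1.379] rows 3.3893537630140695 11.032560222376373
```

Emit:
arm_command(
  rows=[0, 0, 0, -4, 0, 0, 0, 0, 0, 0, -8, 0, 0, 0.1, 0, -2, -2, -10, 0, 0, 0.3, 0, -5, -5, -10, 0, 0, 1.379, 0, -7, -7.1, -10, 0, 0, 1.379, 0, -7, -7.1, -10, 0, 0, 1.379, 0, -7, -7.1, -10, 0, 0, 1.379, 0, -7, -7.1, -10, 0, 0, 1.379, 0, -7, -7.1, -10, 0, 0, 1.379, 0, -7, -7.1, -10, 0, 0, 1.379, 0, -7, -7.1, -10, 0, 0, 1.379, 0, -7, -7.1, -10, 0, 0, 1.379, 0, -7, -7.1, -10, 0, 0, 1.379, 0, -7, -7.1, -10, 0, 0, 1.379, 0, -7, -7.1, -10, 0, 0, 1.379],
)

```text
clock: 19.85
position: [0.6119, -0.074, 0.3263]
ee_rot: [[-0.001, 0.999, -0.046], [0.866, -0.022, -0.5], [-0.5, -0.04, -0.865]]
wrist_force: [-0.2, 0.2, 0.1]
finger_gap: 0.0854
finger_force: 0.0
```

Run:
```python
from h import *
s=get_state();print(s["clock"],s["position"])
T=wristT();im,d=read_camera("wrist");np.savez("w9.npz",d=d,T=T,im=im)
W=cloud(d,T);L=(W-O)@Rc*1000;r=np.hypot(L[...,0],L[...,1])
for lab,zr,rr in(("face",(53,58),46),("disc",(124,129),32)):
    X=L[(L[...,2]>zr[0])&(L[...,2]<zr[1])&(r<rr)&(d>0)];A=np.c_[X[:,:2],np.ones(len(X))]
    print(lab,len(X),np.percentile(X,[1,99],axis=0).round(1).tolist(),np.linalg.lstsq(A,X[:,2],rcond=None)[0])
H=L[(L[...,2]>100)&(L[...,2]<105)&(r>80)&(r<125)&(d>0)];c=(H.min(0)+H.max(0))/2;print("post",len(H),c,"joint",np.radians(-40)-np.arctan2(c[1],c[0]),np.ptp(H,axis=0))
J=L[(abs(L[...,2]-80.5)<2.5)&(r<50)&(d>0)];
for k in(60,180,300):
    u=np.array([np.cos(np.radians(k)),np.sin(np.radians(k))]);a=J[:,:2]@u;t=J[:,:2]@[-u[1],u[0]];q=a[(a>0)&(abs(t)<5)];print(k,len(q),np.percentile(q,[1,99]) if len(q) else "")
S=L[(r<20)&(L[...,2]>81)&(L[...,2]<106)&(d>0)]
for lo in range(81,106,5):
    q=S[(S[:,2]>=lo)&(S[:,2]<lo+5)]
    if len(q)>4: print(lo,len(q),q.min(0)[:2].round(1),q.max(0)[:2].round(1))
```

```text
19.85 [ 0.6119 -0.074   0.3263]
face 2152 [[-41.7, -41.5, 53.4], [41.2, 41.5, 57.1]] [-0.0002  0.0025 55.2443]
disc 1296 [[-21.8, -20.8, 124.9], [19.0, 19.5, 128.8]] [  0.0267   0.0093 127.0859]
post 210 [-64.217  -76.583  101.8271] joint 1.5704609296173815 [16.5636 15.848   3.5449]
60 16 [26.2242 29.8829]
180 90 [17.6469 29.5168]
300 15 [26.5718 29.9692]
```

The jaws have come in to about 1.57 rad, past first contact at 1.5. The bit is straight, with tilt under 0.03 rad and disc top at 127 mm, the handle is at rest and the robot is clear. I hand in.

```bash
python3 -c "
from plant import *
print(finish_job())"
```

```text
the job is handed in; nothing more can be done
None
```

The wide bit is home in the chuck, clamped (about 20 N at the handle post) and released. The other two bits and the bystanders looked undisturbed, and the job was handed in at about 20 s with no verdict shown. One uncertainty is that the sleeve read 1.57 rad after release against 1.76 at the tool, and I could not measure the jaw forces directly.

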